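# Change the sanding drum: release the arbor from the quick-change chuck

### The arm

A 6-joint arm with a two-finger parallel gripper is mounted at the origin on the work surface. World frame = base frame: x ahead of the robot, y to its left, z up, the work surface at z = 0. Lengths are in mm, angles in degrees, forces in N, time in s.
With the tool pointing down it reaches from about 300 to 850 mm from the base axis. Payload 4.2 kg.
Tool frame: the origin (TCP) lies midway between the tips of the shut fingers; the grasp point (between the pads) lies 19 mm behind it; z points along the fingers, y is the direction in which the jaws open and shut (so a half turn about z gives the same grasp; the last joint's range is limited). The gripper opens to 91 mm and grips with 3 to 60 N. Pads are 32 mm wide; open, the fingers measure 118 mm over their backs; the gripper's body (76 mm by 178 mm) begins 60 mm behind the grasp point.
Start: joints at [74.886, 18.312, 89.639, -0, 72.044, -1.146], TCP at [138.802, 558.012, 213.976] pointing down, gripper open.
Joint ranges: [-177.97, 177.97], [-48.28, 115.42], [12.27, 149.76], [-77.06, 257.06], [2.81, 150.46], [-146.56, 146.56]. Speed limits (degrees/s): [147.25, 147.25, 180, 180, 180, 180].

### API

Orientations are given as [roll, pitch, yaw] about the fixed x, y, z axes, in that order (R = Rz(yaw) Ry(pitch) Rx(roll)).
In Python, from workcell import env gives the robot as it stands.
- The arm moves only by the shell command python3 -m jog 'ROWS' [FORCE]. ROWS is JSON, a list of rows, each an object of numbers: "dx", "dy", "dz": the shift along the world's x, y, z in m; "wx", "wy", "wz": the turn, a rotation vector about the world's x, y, z in rad; "grip": the gripper's target within -1 to 1 (shut at 1, half-way at 0, fully open at -1). In form: [{"dx": .., "dy": .., "dz": .., "wx": .., "wy": .., "wz": .., "grip": ..}, ...]. A call has 1 to 10 rows; each row shifts and turns the commanded pose from where the row before left it; what a row does not reach is not made up. A row lasts 1/10 s, in which the tool goes at most 50 mm and 8.59 degrees, less where a joint would pass 70% of its speed; a pose out of reach is approached as far as the arm can. A call with a gripper value outside its range is refused whole. The fingers move at their own pace and stop on an object; FORCE is the grip in N (left out, the last holds). Time passes only in rows, so rows that do not move let the fingers close. It gives the time, the measured TCP pose, the force and the opening at its end, in the units of the state.
- env.state(): the state, without advancing time (a new reading comes with each control period).
- env.grab_frame(name): name is "scene" or "side" or "wrist"; returns the picture (480x640x3 uint8, red, green, blue); there is no depth.
- env.get_calibration(name): a dict with "fx", "fy", "cx", "cy" (pixels), "k1" (the pictures are not rectified: a ray, as slopes to the right and down, at radius r is drawn at 1 + k1 r^2 times it, then the intrinsics apply), "R" (3x3) and "t" (3): a world point X has camera coordinates R X + t. Camera axes: x right, y down, z forward; pixel columns grow to the right and rows downward; lengths in mm; the calibration is good to about 2 mm. A picture is of the moment at which its call begins: read the wrist's pose just before it. get_calibration takes no time and is no camera call; for the wrist camera it gives the pose at the moment of the call.
- env.job_done(): hands the job in, once; it reports no verdict.
The state is a dict: "time_s": time; "qpos": joint angles; "qvel": joint speeds; "effort": joint torques, N m; "ee_pos": TCP position; "ee_rot": TCP orientation; "force": force on the tool from outside, world axes, zero at the start; "torque": the same for the moment, N m; "gripper_width": finger opening in mm.
Only numpy, scipy, OpenCV 4.12 (cv2) and the standard library are available. Lean on these libraries where they do the work, as an engineer would, in place of code of your own. Each camera call takes 0.05 s, during which the arm holds its last target. There are 200 camera calls.

### The job

Take the sanding drum off the bench motor: push the chuck's sprung collar all the way back towards the motor so that the arbor pops forward, and let the collar spring home. Then draw the arbor out and lay it down gently, flat inside the empty tray. Do not drop it, and leave everything else where it is.

Things in the scene. Friction and masses are not known exactly. Their poses are not given: they have to be found in the camera images.
- motor: Grey bench motor, fixed, horizontal spindle. Origin on the bench under its front face; z up, +x the spindle direction (motor to chuck to drum). Spindle axis at y = 0, 110 mm above the bench. Housing 116 mm across, top 185 mm high, x = 0 back to -203 mm; base plate 150 mm wide, x = -185 to 5 mm. The chuck in front of it reaches x = 82 mm.
- socket (a point): Centre of the mouth of the chuck's socket, on the spindle axis, 79 mm in front of the motor's face. Fixed to the motor; same axes as the motor.
- collar (a joint): Sprung locking collar, m: 0 = home (forward, locked), 0.014 = fully back towards the motor. Spring 7 N at home, 11 N fully back; returns by itself. Past about 0.012 the lock opens: the arbor sags in its bore and a spring pushes it forward 19 mm in about 0.5 s. It then hangs loose in the bore, still free when the collar is home again. With the collar home a seated arbor cannot be pulled out.
- collar_face (a point): Centre (on the spindle axis, 82 mm from the motor's face when home) of the collar's front face; moves with it. Motor's axes. The collar is a knurled steel sleeve 62 mm across, 42 mm long; its front 8 mm are a flange 74 mm across with a 52 mm hole, its flat face towards the drum. From it to the drum's back 58 mm of shank are free for a pushing finger.
- arbor: Steel arbor, brown sanding drum, 194 mm, 0.25 kg. Origin at drum's centre, +x tail to drum end. Drum 60 mm across, x = -27.5 to 27.5 mm, nut to 33. Shank 18 mm across, x = -99.5 to -27.5 (grip here; mass centre near -55), ring 29 mm across to -105.5, tail 16 mm across to -161.5. Origin starts 167.5 mm from motor's face; popped about 186, drum end drooping 10 degrees (25 mm low); tail out past 243.
- tail (a point): Centre of the arbor's tail end (x = -161.5 mm on the arbor).
- tray: The empty shallow aluminium tray, fixed. Origin on the bench under its centre, x along its long side. Outside 240 x 130 mm, 26 mm high, walls and floor 5 mm thick (inside 230 x 120 mm). Lying in it the drum rests on the floor, its centre about 35 mm above the bench, and the tail end tips down to the floor (about 8 degrees).
- full_tray: An identical tray, fixed, that holds a wrench, a sanding sleeve and a glue jar: leave it alone. Either tray may be the nearer one.
- tray_wrench: Bystander: wrench 170 mm long lying in the full tray.
- sleeve: Bystander: spare brown sanding sleeve, 60 mm across, 55 mm high, standing in the full tray.
- glue: Bystander: small jar 48 mm across, 70 mm high, standing in the full tray.
- tape: Bystander: roll of tape 100 mm across, 25 mm high, flat on the bench.
- driver: Bystander: screwdriver 180 mm long, lying on the bench under or near the spindle, under 40 mm high.
- hammer: Bystander: hammer lying on the bench in front of the robot's base, under 40 mm high.
- oil: Bystander: oil bottle 60 mm across, 150 mm high.
- can: Bystander: can 66 mm across, 120 mm high.
- jar: Bystander: jar 80 mm across, 100 mm high.

How it is judged:
By the outcome, as a careful person would: the job done as asked, in the order asked, and still so for the second after the job is handed in, with the robot touching nothing.
It also fails if it takes over 67 s, if anything falls off the work surface, if the arm or the gripper's body presses on something with over 40 N, if the wrist force passes 120 N, or if a joint passes its speed limit or range.

## Working session

There is one attempt and no reset: what is moved stays moved. The work goes in short steps, Python scripts to look and compute and a shell command to move; the robot and the scene stay as the last step left them, time stands still between calls to the robot, and variables do not carry over. Pictures are saved under pics/ and viewed, about 8 in all and at most 12, crops included, and the job is handed in when it is done.

```bash
ls; mkdir -p pics
python3 - <<'E'
from workcell import env
import cv2,json
for n in("scene","side"):
    cv2.imwrite(f"pics/{n}0.png",env.grab_frame(n)[:,:,::-1]); c=env.get_calibration(n); print(n,c)
s=env.state(); print(s)
E
```

```text
pics
scene {'fx': 522.2751093489611, 'fy': 522.2751093489611, 'cx': 319.7845460836948, 'cy': 242.30399870969745, 'k1': 0.04836262145063232, 'R': array([[-0.82639512,  0.56294138, -0.01296587],
       [ 0.46811982,  0.67403602, -0.57143615],
       [-0.31294559, -0.47830162, -0.8205441 ]]), 't': array([ 496.1388314 , -182.68884666, 1307.28012177])}
side {'fx': 569.8502063027008, 'fy': 569.8502063027008, 'cx': 313.3205134333538, 'cy': 241.90807651054268, 'k1': -0.004110305528190822, 'R': array([[ 0.99674974, -0.07843604, -0.01837757],
       [-0.05769555, -0.53581883, -0.84235943],
       [ 0.05622429,  0.84068185, -0.5386027 ]]), 't': array([-572.070511  ,  110.97806739, 1401.63014972])}
{'time_s': 0.1, 'qpos': array([ 7.48829950e+01,  1.83446164e+01,  8.96960264e+01,  8.50672235e-05,
        7.20426474e+01, -1.14695841e+00]), 'qvel': array([ 0.10645721, -0.09149795, -0.24790423, -0.00559086,  0.04133902,
       -0.05928138]), 'effort': array([ 1.32236572e-03, -4.13328016e+01, -2.32507485e+01,  7.28450110e-02,
        4.22652788e-02, -4.65893743e-05]), 'ee_pos': array([138.71284804, 557.58510665, 213.26101244]), 'ee_rot': array([-1.79916728e+02, -1.74807811e-03,  1.66029926e+02]), 'force': array([ 0.57462536,  0.07008538, -0.31857094]), 'torque': array([-0.03153678, -0.02006204,  0.01473647]), 'gripper_width': 90.74922720632865}
```

View pics/scene0.png

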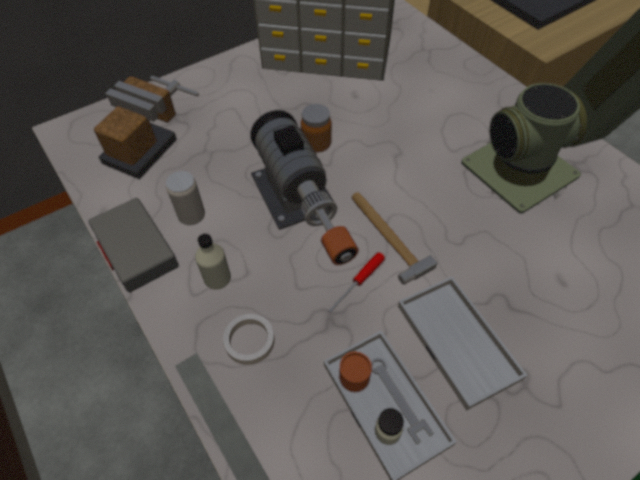

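View pics/side0.png

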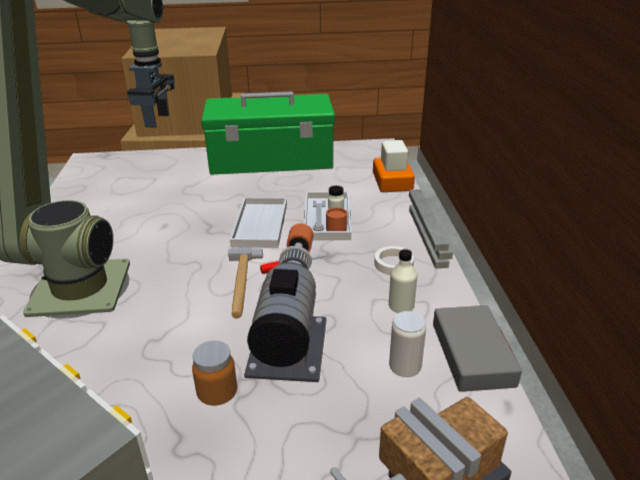

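Scene view: the drum is at about (340,245), the collar at (318,207), and the empty tray has corners (400,303), (452,281), (524,375), (470,405). The full tray is at (388,405). In the side view the spindle points away from the camera.

```bash
cat > h.py <<'E'
import numpy as np,cv2
from scipy.spatial.transform import Rotation as Ro
from workcell import env
def ray(c,p):
    d=(np.array(p,float)-[c["cx"],c["cy"]])/[c["fx"],c["fy"]]; u=d.copy()
    for _ in range(20): u=d/(1+c["k1"]*(u@u))
    R=np.array(c["R"]); return -R.T@c["t"], R.T@np.r_[u,1]
def onz(c,p,z):
    o,d=ray(c,p); return o+d*(z-o[2])/d[2]
def two(c1,p1,c2,p2):
    o1,d1=ray(c1,p1);o2,d2=ray(c2,p2)
    s=np.linalg.lstsq(np.c_[d1,-d2],o2-o1,rcond=None)[0]
    a,b=o1+d1*s[0],o2+d2*s[1]; return (a+b)/2,np.linalg.norm(a-b)
def proj(c,X):
    x=np.array(c["R"])@X+c["t"]; u=x[:2]/x[2]; u=u*(1+c["k1"]*(u@u)); return u*[c["fx"],c["fy"]]+[c["cx"],c["cy"]]
E
python3 - <<'E'
from h import *
np.set_printoptions(precision=1,suppress=True)
c=env.get_calibration("scene");s=env.get_calibration("side")
T=np.array([onz(c,p,26) for p in[(400,303),(452,281),(524,375),(470,405)]])
print(T,T.mean(0),[np.linalg.norm(T[i]-T[i-1]) for i in range(4)])
T2=np.array([onz(s,p,26) for p in[(242,199),(287,199),(280,246),(232,245)]]);print(T2,T2.mean(0))
print("nut",onz(c,(346,257),110)," collar",onz(c,(321,215),110))
print("full",onz(c,(388,405),26),"hammer",onz(c,(418,270),20),"driver",onz(c,(370,268),20),onz(c,(328,315),5))
a=cv2.imread("pics/scene0.png")[160:280,260:400]; b=cv2.imread("pics/side0.png")[210:330,230:370]
cv2.imwrite("pics/crop.png",np.hstack([cv2.resize(x,None,fx=2.85,fy=2.85,interpolation=cv2.INTER_CUBIC) for x in(a,b)]))
E
```

```text
[[493.3 134.2  26. ]
 [371.3 155.3  26. ]
 [400.5 380.1  26. ]
 [521.6 365.2  26. ]] [446.7 258.7  26. ] [np.float64(232.79875469064046), np.float64(123.88677459683792), np.float64(226.75267861213052), np.float64(122.02427071288365)]
[[387.6 365.8  26. ]
 [522.7 350.5  26. ]
 [494.1  93.   26. ]
 [368.1 111.4  26. ]] [443.1 230.2  26. ]
nut [552.2  23.9 110. ]  collar [533.5 -91.1 110. ]
full [643.3 282.7  26. ] hammer [408.6  92.1  20. ] driver [489.7  29.8  20. ] [623.7  64.4   5. ]
```

View pics/crop.png

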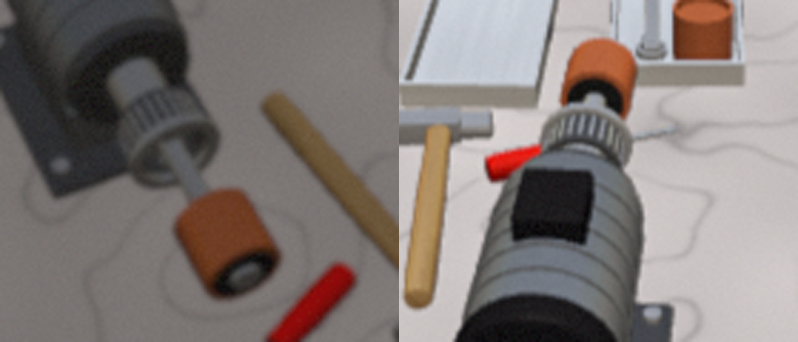

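Crop: the collar's front face is at about (321,212) in the scene view, with the shank free and the drum beyond. The fingers can straddle the shank and push the flange. The spindle yaw is roughly 81°. Next I'll move to a viewing pose over the chuck.

```bash
python3 -m jog '[{"dx":0.025,"dy":-0.04,"dz":0.015,"wz":-0.148},{"dx":0.025,"dy":-0.04,"dz":0.015,"wz":-0.148},{"dx":0.025,"dy":-0.04,"dz":0.015,"wz":-0.148},{"dx":0.025,"dy":-0.04,"dz":0.015,"wz":-0.148},{"dx":0.025,"dy":-0.04,"dz":0.015,"wz":-0.148},{"dx":0.025,"dy":-0.04,"dz":0.015,"wz":-0.148},{"dx":0.025,"dy":-0.04,"dz":0.015,"wz":-0.148},{"dx":0.025,"dy":-0.04,"dz":0.015,"wz":-0.148},{"dx":0.025,"dy":-0.04,"dz":0.015,"wz":-0.148},{"dx":0.025,"dy":-0.04,"dz":0.015,"wz":-0.148}]'
python3 - <<'E'
from h import *
np.set_printoptions(precision=2,suppress=True)
s=env.state();c=env.get_calibration("wrist")
R=Ro.from_euler("xyz",s["ee_rot"],degrees=True).as_matrix()
o=-np.array(c["R"]).T@c["t"];print(s["ee_pos"],s["ee_rot"],R.T@(o-s["ee_pos"]),(c["R"]@R),c["fx"],c["k1"])
cv2.imwrite("pics/w1.png",env.grab_frame("wrist")[:,:,::-1])
E
```

```text
[138.71 557.59 213.26] [-179.92   -0.    166.03] [  80.94   -0.2  -171.19] [[-0.    1.   -0.  ]
 [-0.96 -0.   -0.29]
 [-0.29  0.    0.96]] 371.2609500787617 -0.03549761940211036invalid input
```

View pics/w1.png

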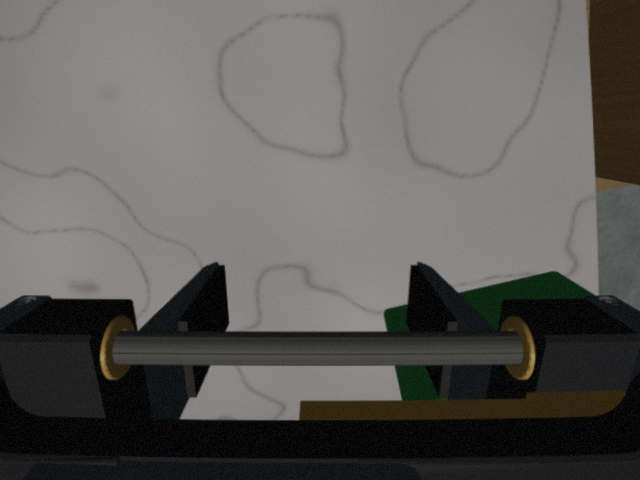

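The wrist view shows the fingers in the lower half and bare bench beyond. The move was refused, so the rows probably need every key.

```bash
python3 -m jog '[{"dx":0.025,"dy":-0.04,"dz":0.015,"wx":0,"wy":0,"wz":-0.148,"grip":-1},{"dx":0.025,"dy":-0.04,"dz":0.015,"wx":0,"wy":0,"wz":-0.148,"grip":-1},{"dx":0.025,"dy":-0.04,"dz":0.015,"wx":0,"wy":0,"wz":-0.148,"grip":-1},{"dx":0.025,"dy":-0.04,"dz":0.015,"wx":0,"wy":0,"wz":-0.148,"grip":-1},{"dx":0.025,"dy":-0.04,"dz":0.015,"wx":0,"wy":0,"wz":-0.148,"grip":-1},{"dx":0.025,"dy":-0.04,"dz":0.015,"wx":0,"wy":0,"wz":-0.148,"grip":-1},{"dx":0.025,"dy":-0.04,"dz":0.015,"wx":0,"wy":0,"wz":-0.148,"grip":-1},{"dx":0.025,"dy":-0.04,"dz":0.015,"wx":0,"wy":0,"wz":-0.148,"grip":-1},{"dx":0.025,"dy":-0.04,"dz":0.015,"wx":0,"wy":0,"wz":-0.148,"grip":-1},{"dx":0.025,"dy":-0.04,"dz":0.015,"wx":0,"wy":0,"wz":-0.148,"grip":-1}]' 10
```

```text
time_s: 1.15
ee_pos: [389.2, 156.2, 364.6]
ee_rot: [180.0, -0.0, 80.9]
force: [1.7, 0.7, -0.2]
gripper_width: 91.3
```

Run:
```python
from h import *
import pickle
c=env.get_calibration("wrist");f=env.grab_frame("wrist")[:,:,::-1];cv2.imwrite("pics/w2.png",f);pickle.dump(c,open("w2.pkl","wb"))
for X in[(446.7,258.7,26),(552,24,110),(533,-91,110)]:print(proj(c,np.array(X)))
```

```text
[348.27715773 104.24598001]
[462.6869789  282.83553885]
[452.22676159 362.92459903]
```

View pics/w2.png

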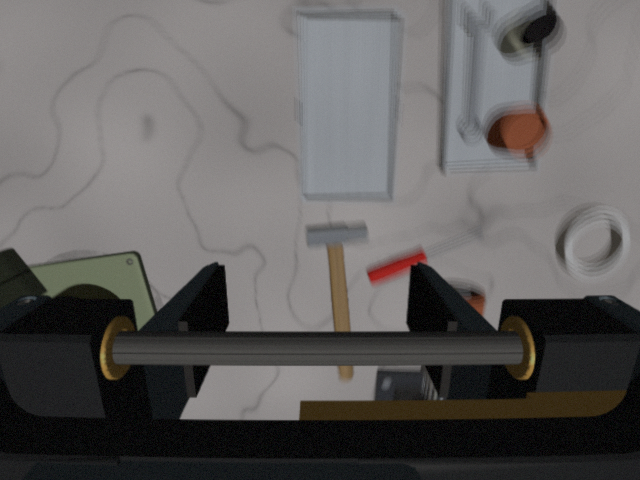

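```bash
python3 -m jog '[{"dx":0.03,"dy":-0.04,"dz":0.0,"wx":0,"wy":0,"wz":0,"grip":-1},{"dx":0.03,"dy":-0.04,"dz":0.0,"wx":0,"wy":0,"wz":0,"grip":-1},{"dx":0.03,"dy":-0.04,"dz":0.0,"wx":0,"wy":0,"wz":0,"grip":-1},{"dx":0.03,"dy":-0.04,"dz":0.0,"wx":0,"wy":0,"wz":0,"grip":-1},{"dx":0.03,"dy":-0.04,"dz":-0.01,"wx":0,"wy":0,"wz":0,"grip":-1},{"dx":0,"dy":0,"dz":0,"wx":0,"wy":0,"wz":0,"grip":-1},{"dx":0,"dy":0,"dz":0,"wx":0,"wy":0,"wz":0,"grip":-1}]'
python3 - <<'E'
from h import *
import pickle
c=env.get_calibration("wrist");f=env.grab_frame("wrist")[:,:,::-1];cv2.imwrite("pics/w3.png",f);pickle.dump(c,open("w3.pkl","wb"))
E
```

```text
time_s: 1.9
ee_pos: [538.1, -41.6, 352.9]
ee_rot: [-179.8, -0.0, 81.2]
force: [0.3, 0.6, 0.1]
gripper_width: 90.9
```

View pics/w3.png

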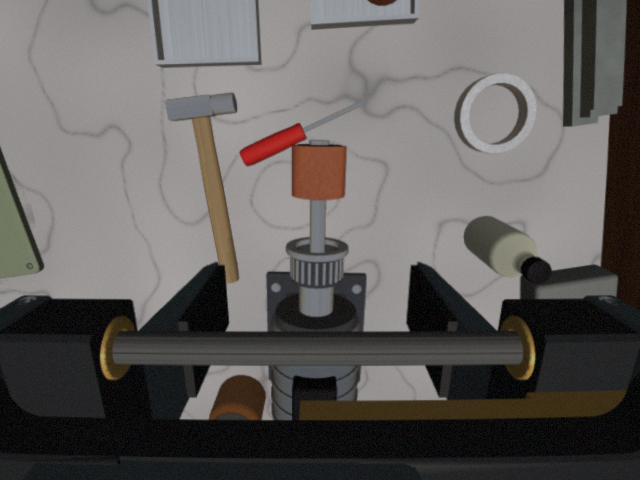

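Wrist view w3: the flange front ellipse runs from (288,248) to (348,248), the shank sits at x≈318, and the drum's side edges are at x=293 and 346. In w2 the empty tray is blurred, with corners near (298,12), (402,12), (392,198) and (303,198).

Run:
```python
from h import *
import pickle
np.set_printoptions(precision=1,suppress=True)
c=pickle.load(open("w3.pkl","rb"));s=env.get_calibration("scene")
f=cv2.imread("pics/w3.png").astype(int);b,g,r=f[...,0],f[...,1],f[...,2]
m=(r-b>50)&(r-g>25);m[:135]=0;m[210:]=0;m[:,:285]=0;m[:,360:]=0
L=[]
for y in range(155,195,5):
    x=np.where(m[y])[0];L.append((x.min(),x.max()))
print(L, np.where(m.any(1))[0][[0,-1]])
for y,(a,d) in zip(range(155,195,5),L):print(onz(c,((a+d)/2,y),110)[:2],end=" ")
print("\ncollar",onz(c,(318,247.5),110),two(c,(318,247.5),s,(320.4,212.6)))
for p in[(288,248),(348,248)]:print(onz(c,p,110))
w=pickle.load(open("w2.pkl","rb"))
T=np.array([onz(w,p,26) for p in[(298,12),(402,12),(392,198),(303,198)]]);print(T,T.mean(0))
print("tray near edge w3",[onz(c,p,26) for p in[(156,65),(259,64)]])
cr=cv2.imread("pics/w3.png")[130:270,260:380];cv2.imwrite("pics/c3.png",cv2.resize(cr,None,fx=4,fy=4,interpolation=2))
```

```text
[(np.int64(293), np.int64(345)), (np.int64(293), np.int64(344)), (np.int64(293), np.int64(344)), (np.int64(293), np.int64(344)), (np.int64(293), np.int64(344)), (np.int64(293), np.int64(344)), (np.int64(293), np.int64(343)), (np.int64(293), np.int64(343))] [135 199]
[547.4   9.7] [546.    4.5] [545.2  -0.9] [544.4  -6.3] [543.5 -11.7] [542.7 -17.2] [541.3 -22.6] [540.4 -28.2] 
collar [529.9 -95.2 110. ] (array([530.6, -95.9, 110.5]), np.float64(2.0177228033717007))
[495.1 -90.4 110. ]
[ 564.6 -101.2  110. ]
[[400.7 375.7  26. ]
 [527.1 355.8  26. ]
 [489.9 126.7  26. ]
 [367.7 146.3  26. ]] [446.3 251.1  26. ]
tray near edge w3 [array([362.7, 145.3,  26. ]), array([490.2, 125.2,  26. ])]
```

View pics/c3.png

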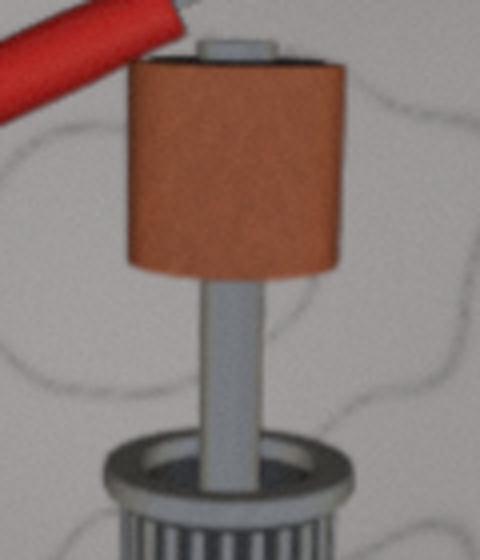

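```bash
python3 -m jog '[{"dx":-0.0035,"dy":-0.024,"dz":0,"wx":0,"wy":0,"wz":-0.005,"grip":-0.23},{"dx":0,"dy":0,"dz":-0.04,"wx":0,"wy":0,"wz":0,"grip":-0.23},{"dx":0,"dy":0,"dz":-0.04,"wx":0,"wy":0,"wz":0,"grip":-0.23},{"dx":0,"dy":0,"dz":-0.04,"wx":0,"wy":0,"wz":0,"grip":-0.23},{"dx":0,"dy":0,"dz":-0.04,"wx":0,"wy":0,"wz":0,"grip":-0.23},{"dx":0,"dy":0,"dz":0,"wx":0,"wy":0,"wz":0,"grip":-0.23},{"dx":0,"dy":0,"dz":0,"wx":0,"wy":0,"wz":0,"grip":-0.23}]'
python3 - <<'E'
from h import *
np.set_printoptions(precision=1,suppress=True)
C=np.array([530,-94,110]);d=np.array([.16,.987,0]);n=np.array([.987,-.16,0])
p=env.state()["ee_pos"];print("s",82+(p-C)@d,"lat",(p-C)@n)
cv2.imwrite("pics/w4.png",env.grab_frame("wrist")[:,:,::-1])
E
```

```text
time_s: 2.65
ee_pos: [534.9, -64.1, 195.5]
ee_rot: [179.9, -0.0, 81.0]
force: [0.9, -1.1, 1.0]
gripper_width: 56.2
s 112.29844168261421 lat 0.02034620773650886
```

View pics/w4.png

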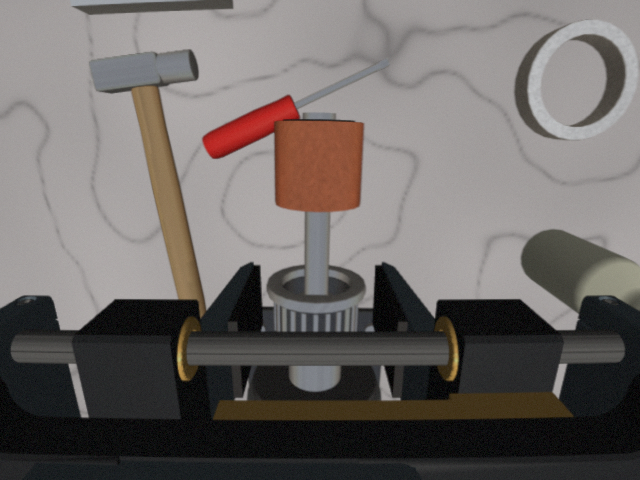

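The shank (x≈317) is centred between the fingertips (x 260 and 375), so I'll descend.

```bash
python3 -m jog '[{"dx":0,"dy":-0.001,"dz":-0.03,"wx":0,"wy":0,"wz":0,"grip":-0.23},{"dx":0,"dy":0,"dz":-0.03,"wx":0,"wy":0,"wz":0,"grip":-0.23},{"dx":0,"dy":0,"dz":-0.03,"wx":0,"wy":0,"wz":0,"grip":-0.23},{"dx":0,"dy":0,"dz":-0.012,"wx":0,"wy":0,"wz":0,"grip":-0.23},{"dx":0,"dy":0,"dz":0,"wx":0,"wy":0,"wz":0,"grip":-0.23},{"dx":0,"dy":0,"dz":0,"wx":0,"wy":0,"wz":0,"grip":-0.23}]'
python3 -m jog '[{"dx":-0.0013,"dy":-0.0079,"dz":0,"wx":0,"wy":0,"wz":0,"grip":-0.23},{"dx":-0.0005,"dy":-0.003,"dz":0,"wx":0,"wy":0,"wz":0,"grip":-0.23},{"dx":0,"dy":0,"dz":0,"wx":0,"wy":0,"wz":0,"grip":-0.23},{"dx":0,"dy":0,"dz":0,"wx":0,"wy":0,"wz":0,"grip":-0.23}]'
```

```text
time_s: 3.3
ee_pos: [536.4, -66.3, 94.2]
ee_rot: [179.8, -0.0, 81.0]
force: [-0.3, -0.9, 0.5]
gripper_width: 56.0
time_s: 3.7
ee_pos: [534.7, -76.1, 94.2]
ee_rot: [179.7, -0.2, 80.8]
force: [1.6, 6.8, 5.0]
gripper_width: 56.4
```

```bash
python3 -m jog '[{"dx":-0.0012,"dy":-0.0049,"dz":0,"wx":0,"wy":0,"wz":0,"grip":-0.23},{"dx":-0.0009,"dy":-0.0049,"dz":0,"wx":0,"wy":0,"wz":0,"grip":-0.23},{"dx":-0.0005,"dy":-0.003,"dz":0,"wx":0,"wy":0,"wz":0,"grip":-0.23},{"dx":0,"dy":0,"dz":0,"wx":0,"wy":0,"wz":0,"grip":-0.23},{"dx":0,"dy":0,"dz":0,"wx":0,"wy":0,"wz":0,"grip":-0.23}]'
```

```text
time_s: 4.2
ee_pos: [532.7, -87.8, 94.3]
ee_rot: [179.7, -0.3, 80.7]
force: [2.3, 9.8, 4.3]
gripper_width: 56.1
```

```bash
python3 -m jog '[{"dx":-0.0003,"dy":-0.002,"dz":0,"wx":0,"wy":0,"wz":0,"grip":-0.23},{"dx":0,"dy":0,"dz":0,"wx":0,"wy":0,"wz":0,"grip":-0.23},{"dx":0,"dy":0,"dz":0,"wx":0,"wy":0,"wz":0,"grip":-0.23}]'; python3 -m jog '[{"dx":-0.0003,"dy":-0.002,"dz":0,"wx":0,"wy":0,"wz":0,"grip":-0.23},{"dx":0,"dy":0,"dz":0,"wx":0,"wy":0,"wz":0,"grip":-0.23},{"dx":0,"dy":0,"dz":0,"wx":0,"wy":0,"wz":0,"grip":-0.23}]'
```

```text
time_s: 4.5
ee_pos: [532.5, -88.9, 94.4]
ee_rot: [179.7, -0.4, 80.7]
force: [3.8, 12.9, 4.2]
gripper_width: 55.9
time_s: 4.8
ee_pos: [532.5, -89.0, 94.4]
ee_rot: [179.7, -0.6, 80.6]
force: [4.3, 19.8, 5.2]
gripper_width: 55.8
```

The collar is at its stop: the force rose to 20 N with no further motion. I'll hold there, then check for the pop.

```bash
python3 -m jog '[{"dx":0,"dy":0,"dz":0,"wx":0,"wy":0,"wz":0,"grip":-0.23},{"dx":0,"dy":0,"dz":0,"wx":0,"wy":0,"wz":0,"grip":-0.23},{"dx":0,"dy":0,"dz":0,"wx":0,"wy":0,"wz":0,"grip":-0.23},{"dx":0,"dy":0,"dz":0,"wx":0,"wy":0,"wz":0,"grip":-0.23},{"dx":0,"dy":0,"dz":0,"wx":0,"wy":0,"wz":0,"grip":-0.23}]'
python3 - <<'E'
from h import *
np.set_printoptions(precision=1,suppress=True)
f=env.grab_frame("scene")[:,:,::-1];cv2.imwrite("pics/s5.png",f)
def cen(a):
    a=a.astype(int);m=((a[...,2]-a[...,0]>50)&(a[...,2]-a[...,1]>25)).astype(np.uint8);m[:220]=0;m[290:]=0;m[:,:300]=0;m[:,380:]=0
    m&=(a[...,1]>35)
    n,l,st,ce=cv2.connectedComponentsWithStats(m);return ce[1:][st[1:,4]>60],st[1:,4]
print(cen(cv2.imread("pics/scene0.png")),cen(f))
c=env.get_calibration("scene");X=np.array([543.7,-9.6,110]);print(proj(c,X),proj(c,X+[.16*18.5,18.3,-17]))
E
```

```text
time_s: 5.3
ee_pos: [532.5, -89.0, 94.4]
ee_rot: [179.7, -0.6, 80.6]
force: [4.4, 18.6, 5.0]
gripper_width: 56.1
(array([[337.1, 240.6]]), array([635,  45,   1,   1], dtype=int32)) (array([[341.9, 255.9]]), array([688,  51,   1,   1], dtype=int32))
[339.7 243.5] [343.6 255.1]
```

The arbor popped: the drum moved in the scene view from (337,241) to (342,256), against a predicted (343.6,255). I'll back off so the collar comes home, tilt the tool 10°, and go to the grip position.

```bash
python3 -m jog '[{"dx":0.0005,"dy":0.005,"dz":0,"wx":0,"wy":0,"wz":0,"grip":-0.23},{"dx":0.0005,"dy":0.005,"dz":0,"wx":0,"wy":0,"wz":0,"grip":-0.23},{"dx":0.0005,"dy":0.005,"dz":0,"wx":0,"wy":0,"wz":0,"grip":-0.23},{"dx":0.0005,"dy":0.006,"dz":0,"wx":0,"wy":0,"wz":0,"grip":-0.23},{"dx":0.001,"dy":0.008,"dz":-0.002,"wx":-0.086,"wy":0.014,"wz":0,"grip":-0.23},{"dx":0.0015,"dy":0.01,"dz":-0.004,"wx":-0.086,"wy":0.014,"wz":0.006,"grip":-0.23},{"dx":0,"dy":0,"dz":0,"wx":0,"wy":0,"wz":0,"grip":-0.23},{"dx":0,"dy":0,"dz":0,"wx":0,"wy":0,"wz":0,"grip":-0.23},{"dx":0,"dy":0,"dz":0,"wx":0,"wy":0,"wz":0,"grip":-0.23}]'
python3 - <<'E'
from h import *
np.set_printoptions(precision=1,suppress=True)
C=np.array([530,-94,110]);d=np.array([.16,.987,0]);n=np.array([.987,-.16,0])
p=env.state()["ee_pos"];print("s",82+(p-C)@d,"lat",(p-C)@n)
cv2.imwrite("pics/w6.png",env.grab_frame("wrist")[:,:,::-1])
E
```

```text
time_s: 6.25
ee_pos: [534.2, -55.9, 86.6]
ee_rot: [-180.0, 10.0, 81.2]
force: [-0.2, -1.0, -0.3]
gripper_width: 56.3
s 120.3213470926026 lat -1.950252149882889
```

View pics/w6.png

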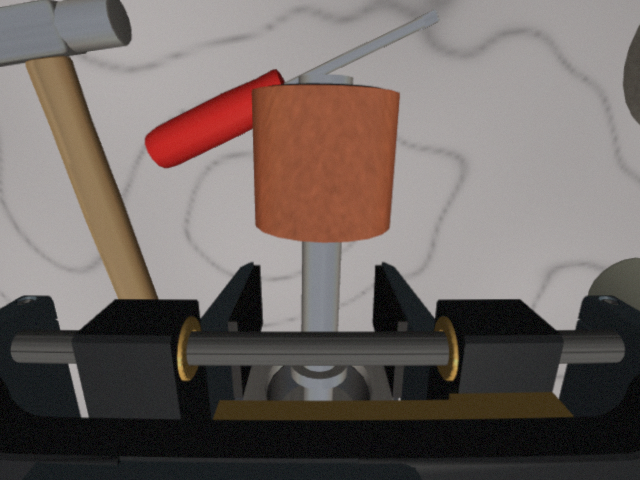

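The shank (x≈320) sits about 1.5 mm right of the finger centre. I'll nudge over and close.

```bash
python3 -m jog '[{"dx":0.002,"dy":0.003,"dz":0,"wx":0,"wy":0,"wz":0,"grip":-0.23},{"dx":0,"dy":0,"dz":0,"wx":0,"wy":0,"wz":0,"grip":0.3},{"dx":0,"dy":0,"dz":0,"wx":0,"wy":0,"wz":0,"grip":0.6},{"dx":0,"dy":0,"dz":0,"wx":0,"wy":0,"wz":0,"grip":1},{"dx":0,"dy":0,"dz":0,"wx":0,"wy":0,"wz":0,"grip":1},{"dx":0,"dy":0,"dz":0,"wx":0,"wy":0,"wz":0,"grip":1},{"dx":0,"dy":0,"dz":0,"wx":0,"wy":0,"wz":0,"grip":1},{"dx":0,"dy":0,"dz":0,"wx":0,"wy":0,"wz":0,"grip":1}]' 35; python3 -m jog '[{"dx":0.0008,"dy":0.0049,"dz":0.001,"wx":0,"wy":0,"wz":0,"grip":1},{"dx":0.0008,"dy":0.0049,"dz":0,"wx":0,"wy":0,"wz":0,"grip":1},{"dx":0,"dy":0,"dz":0,"wx":0,"wy":0,"wz":0,"grip":1}]'
```

```text
time_s: 7.1
ee_pos: [535.7, -51.8, 86.0]
ee_rot: [-179.9, 10.0, 81.3]
force: [-1.6, 0.8, 0.4]
gripper_width: 17.5
time_s: 7.4
ee_pos: [537.5, -41.2, 86.6]
ee_rot: [-179.9, 10.0, 81.3]
force: [-1.0, 0.5, -3.2]
gripper_width: 17.3
```

```bash
python3 -m jog '[{"dx":0.0016,"dy":0.0099,"dz":0,"wx":0,"wy":0,"wz":0,"grip":1},{"dx":0.0016,"dy":0.0099,"dz":0,"wx":0,"wy":0,"wz":0,"grip":1},{"dx":0.0016,"dy":0.0099,"dz":0,"wx":0,"wy":0,"wz":0,"grip":1},{"dx":0,"dy":0,"dz":0,"wx":0,"wy":0,"wz":0,"grip":1}]'; python3 -m jog '[{"dx":0.0016,"dy":0.0099,"dz":0,"wx":0,"wy":0,"wz":0,"grip":1},{"dx":0.0016,"dy":0.0099,"dz":0,"wx":0,"wy":0,"wz":0,"grip":1},{"dx":0.0016,"dy":0.0099,"dz":0,"wx":0,"wy":0,"wz":0,"grip":1},{"dx":0.0016,"dy":0.0099,"dz":0,"wx":0,"wy":0,"wz":0,"grip":1},{"dx":0.0016,"dy":0.0099,"dz":0,"wx":0,"wy":0,"wz":0,"grip":1},{"dx":0,"dy":0,"dz":0,"wx":0,"wy":0,"wz":0,"grip":1}]'
```

```text
time_s: 7.8
ee_pos: [543.7, -10.9, 87.5]
ee_rot: [179.9, 10.0, 81.4]
force: [0.7, 0.0, -2.3]
gripper_width: 17.1
time_s: 8.4
ee_pos: [551.1, 38.5, 87.1]
ee_rot: [-180.0, 10.0, 81.4]
force: [-0.2, 0.0, -2.6]
gripper_width: 17.3
```

Drawn clear: the tail is out and the force reads about 2.5 N, which is the arbor's weight. I'll lift, level towards tail-down 8°, and carry it over the empty tray, centre about (446,253).

```bash
python3 -m jog '[{"dx":0,"dy":0.01,"dz":0.03,"wx":0,"wy":0,"wz":0,"grip":1},{"dx":0,"dy":0.01,"dz":0.04,"wx":0,"wy":0,"wz":0,"grip":1},{"dx":-0.017,"dy":0.033,"dz":0.03,"wx":0.062,"wy":-0.01,"wz":0,"grip":1},{"dx":-0.017,"dy":0.033,"dz":0.01,"wx":0.062,"wy":-0.01,"wz":0,"grip":1},{"dx":-0.017,"dy":0.033,"dz":0,"wx":0.062,"wy":-0.01,"wz":0,"grip":1},{"dx":-0.017,"dy":0.033,"dz":0,"wx":0.062,"wy":-0.01,"wz":0,"grip":1},{"dx":-0.017,"dy":0.033,"dz":0,"wx":0.062,"wy":-0.01,"wz":0,"grip":1},{"dx":-0.016,"dy":0.033,"dz":0,"wx":0,"wy":0,"wz":0,"grip":1},{"dx":0,"dy":0,"dz":0,"wx":0,"wy":0,"wz":0,"grip":1},{"dx":0,"dy":0,"dz":0,"wx":0,"wy":0,"wz":0,"grip":1}]'; python3 -m jog '[{"dx":0,"dy":0,"dz":0,"wx":0,"wy":0,"wz":0,"grip":1},{"dx":0,"dy":0,"dz":0,"wx":0,"wy":0,"wz":0,"grip":1}]'
python3 - <<'E'
from h import *
a=env.grab_frame("wrist")[:,:,::-1];b=env.grab_frame("side")[:,:,::-1];s=env.grab_frame("scene")[:,:,::-1]
for n,i in zip("abs",(a,b,s)):cv2.imwrite(f"pics/{n}7.png",i)
w=cv2.resize(a,(480,360))
x=cv2.resize(b[130:290,190:360],None,fx=1.9,fy=1.9,interpolation=2)[:300,:320]; 
y=cv2.resize(s[230:430,370:550],None,fx=1.75,fy=1.5,interpolation=2)[:300,:320]
r=np.vstack([x,y]);o=np.zeros((600,800,3),np.uint8);o[:360,:480]=w;o[:r.shape[0],480:480+r.shape[1]]=r;cv2.imwrite("pics/m7.png",o)
E
```

```text
time_s: 9.4
ee_pos: [449.3, 255.0, 197.2]
ee_rot: [179.9, -7.9, 81.4]
force: [0.1, -0.2, -2.9]
gripper_width: 17.2
time_s: 9.6
ee_pos: [450.2, 254.2, 197.1]
ee_rot: [179.9, -8.0, 81.2]
force: [-0.1, -0.8, -2.8]
gripper_width: 17.3Traceback (most recent call last):
  File "<stdin>", line 7, in <module>
    return _nx.concatenate(arrs, 0, dtype=dtype, casting=casting)
           ~~~~~~~~~~~~~~~^^^^^^^^^^^^^^^^^^^^^^^^^^^^^^^^^^^^^^^
ValueError: all the input array dimensions except for the concatenation axis must match exactly, but along dimension 1, the array at index 0 has size 320 and the array at index 1 has size 315
```

Run:
```python
import cv2,numpy as np
a,b,s=[cv2.imread(f"pics/{n}7.png") for n in "abs"]
o=np.zeros((600,800,3),np.uint8);o[:360,:480]=cv2.resize(a,(480,360))
o[:300,480:]=cv2.resize(b[110:260,190:350],(320,300),interpolation=2)
o[300:,480:]=cv2.resize(s[240:390,380:540],(320,300),interpolation=2)
cv2.imwrite("pics/m7.png",o)
```

```text
(no output)
```

View pics/m7.png

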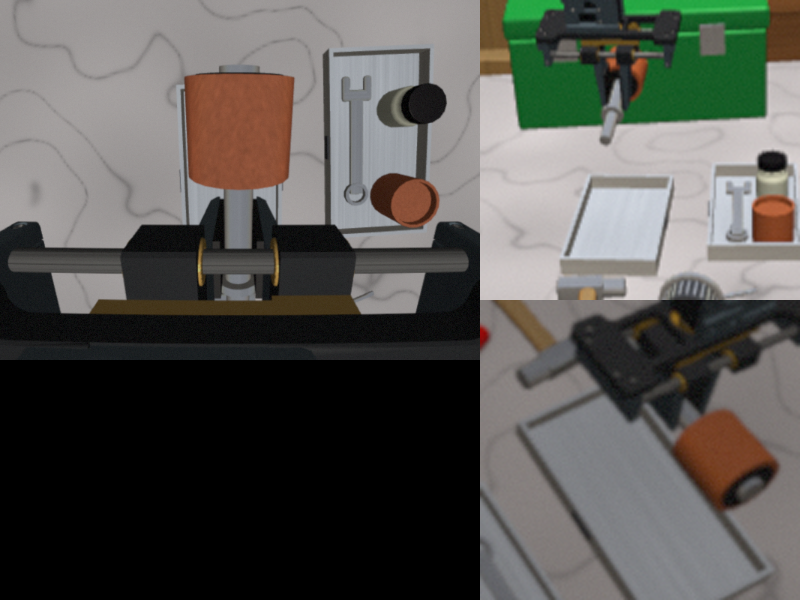

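The arbor is held square, tail slightly down, over the empty tray. The tail end is at side pixel (253.5,178.5) and the nut centre at scene pixel (514,333.5).

Run:
```python
from h import *
np.set_printoptions(precision=1,suppress=True)
c=env.get_calibration("scene");s=env.get_calibration("side");w=env.get_calibration("wrist")
st=env.state();p=st["ee_pos"];R=Ro.from_euler("xyz",st["ee_rot"],degrees=True).as_matrix();print(p)
d=R[:,0]*[1,1,0];d/=np.linalg.norm(d);n=np.array([d[1],-d[0],0])
def pl(c,q):
    o,r=ray(c,q);return o+r*((p-o)@n)/(r@n)
t=pl(s,(253.5,178.5));u=pl(c,(514,333.5))
for X in(t,u):print(X,"tool",R.T@(X-p))
o,r=ray(c,(514,333.5));print("two-plane angle",np.degrees(np.arcsin((u-t)[2]/np.linalg.norm(u-t))),np.linalg.norm(u-t),d)
T=np.array([onz(s,q,26) for q in[(245,198),(287,199),(278.5,241),(231,241)]]);print(T,T.mean(0))
print("wrist edges L",onz(w,(237,115),26),onz(w,(246,290),26)," R",onz(w,(376,250),26))
# drum bounds in the wrist: centre column
f=cv2.imread("pics/a7.png").astype(int);m=(f[...,2]-f[...,0]>50)&(f[...,2]-f[...,1]>25);m[:,:230]=0;m[:,410:]=0
for y in(120,160,200,225):
    x=np.where(m[y])[0];print(y,x.min(),x.max())
yy=np.where(m[:,320])[0];print(yy.min(),yy.max())
```

```text
[450.  254.4 197.1]
[436.4 165.7 189.8] tool [-90.    0.   -5.3]
[463.7 342.7 215.3] tool [91.   0.  -5.6]
two-plane angle 8.104388533510086 180.92843774798723 [0.2 1.  0. ]
[[396.5 371.2  26. ]
 [522.7 350.5  26. ]
 [490.9 117.9  26. ]
 [364.6 131.5  26. ]] [443.7 242.8  26. ]
wrist edges L [395.5 381.5  26. ] [373.8 217.1  26. ]  R [505. 237.  26.]
120 247 390
160 249 388
200 251 385
225 252 384
98 252
```

The drum width in the wrist view puts the arbor axis about 5.5 mm behind the fingertips. The TCP is at arbor x ≈ -63, nearly mid-length, so its final height should be about 21 mm. I'll lower now.

```bash
python3 -m jog '[{"dx":-0.0045,"dy":-0.0015,"dz":-0.03,"wx":0,"wy":0,"wz":0,"grip":1},{"dx":0,"dy":0,"dz":-0.04,"wx":0,"wy":0,"wz":0,"grip":1},{"dx":0,"dy":0,"dz":-0.04,"wx":0,"wy":0,"wz":0,"grip":1},{"dx":0,"dy":0,"dz":-0.03,"wx":0,"wy":0,"wz":0,"grip":1},{"dx":0,"dy":0,"dz":-0.017,"wx":0,"wy":0,"wz":0,"grip":1},{"dx":0,"dy":0,"dz":-0.01,"wx":0,"wy":0,"wz":0,"grip":1},{"dx":0,"dy":0,"dz":0,"wx":0,"wy":0,"wz":0,"grip":1},{"dx":0,"dy":0,"dz":0,"wx":0,"wy":0,"wz":0,"grip":1},{"dx":0,"dy":0,"dz":0,"wx":0,"wy":0,"wz":0,"grip":1}]'; python3 -m jog '[{"dx":0,"dy":0,"dz":-0.003,"wx":0,"wy":0,"wz":0,"grip":1},{"dx":0,"dy":0,"dz":-0.002,"wx":0,"wy":0,"wz":0,"grip":1},{"dx":0,"dy":0,"dz":0,"wx":0,"wy":0,"wz":0,"grip":1},{"dx":0,"dy":0,"dz":0,"wx":0,"wy":0,"wz":0,"grip":1}]'
```

```text
time_s: 10.65
ee_pos: [446.1, 254.0, 31.4]
ee_rot: [179.8, -8.1, 81.3]
force: [-0.7, 0.0, -2.9]
gripper_width: 16.8
time_s: 11.05
ee_pos: [445.1, 253.6, 25.2]
ee_rot: [179.9, -8.0, 81.3]
force: [-0.1, -0.2, -1.5]
gripper_width: 17.4
```

```bash
python3 -m jog '[{"dx":0,"dy":0,"dz":-0.0015,"wx":0,"wy":0,"wz":0,"grip":1},{"dx":0,"dy":0,"dz":0,"wx":0,"wy":0,"wz":0,"grip":1},{"dx":0,"dy":0,"dz":0,"wx":0,"wy":0,"wz":0,"grip":1}]'; python3 -m jog '[{"dx":0,"dy":0,"dz":-0.0015,"wx":0,"wy":0,"wz":0,"grip":1},{"dx":0,"dy":0,"dz":0,"wx":0,"wy":0,"wz":0,"grip":1},{"dx":0,"dy":0,"dz":0,"wx":0,"wy":0,"wz":0,"grip":1}]';python3 -m jog '[{"dx":0,"dy":0,"dz":-0.0015,"wx":0,"wy":0,"wz":0,"grip":1},{"dx":0,"dy":0,"dz":0,"wx":0,"wy":0,"wz":0,"grip":1},{"dx":0,"dy":0,"dz":0,"wx":0,"wy":0,"wz":0,"grip":1}]'
```

```text
time_s: 11.35
ee_pos: [445.1, 253.6, 23.6]
ee_rot: [179.9, -8.0, 81.3]
force: [0.3, 0.1, -2.0]
gripper_width: 17.5
time_s: 11.65
ee_pos: [445.1, 253.6, 22.1]
ee_rot: [179.9, -8.0, 81.3]
force: [0.0, 0.8, -1.6]
gripper_width: 17.1
time_s: 11.95
ee_pos: [445.1, 253.6, 20.6]
ee_rot: [179.9, -8.0, 81.3]
force: [0.1, -0.1, -2.0]
gripper_width: 17.1
```

```bash
python3 -m jog '[{"dx":0,"dy":0,"dz":-0.001,"wx":0,"wy":0,"wz":0,"grip":1},{"dx":0,"dy":0,"dz":0,"wx":0,"wy":0,"wz":0,"grip":1},{"dx":0,"dy":0,"dz":0,"wx":0,"wy":0,"wz":0,"grip":1}]'; python3 -m jog '[{"dx":0,"dy":0,"dz":-0.001,"wx":0,"wy":0,"wz":0,"grip":1},{"dx":0,"dy":0,"dz":0,"wx":0,"wy":0,"wz":0,"grip":1},{"dx":0,"dy":0,"dz":0,"wx":0,"wy":0,"wz":0,"grip":1}]'
python3 - <<'E'
from h import *
s=env.state();print(s["torque"],s["force"])
cv2.imwrite("pics/b8.png",env.grab_frame("side")[:,:,::-1])
E
```

```text
time_s: 12.25
ee_pos: [445.2, 253.6, 19.9]
ee_rot: [179.9, -8.0, 81.3]
force: [0.5, -2.1, 1.1]
gripper_width: 17.3
time_s: 12.55
ee_pos: [445.3, 253.4, 19.4]
ee_rot: [179.9, -8.0, 81.3]
force: [-2.1, -4.8, 7.4]
gripper_width: 17.3
[-0.43104446  0.36236577  0.07911048] [-2.07479609 -4.82951115  7.41507689]
```

Contact is at the tail end (moment about -43 mm), so I'll rotate the drum end down slightly to share the support before releasing.

```bash
python3 -m jog '[{"dx":0,"dy":0,"dz":0,"wx":-0.01,"wy":0.0016,"wz":0,"grip":1},{"dx":0,"dy":0,"dz":0,"wx":0,"wy":0,"wz":0,"grip":1},{"dx":0,"dy":0,"dz":0,"wx":0,"wy":0,"wz":0,"grip":1}]'; python3 -c "
from h import *
s=env.state();print(s['torque'],s['force'])"; python3 -m jog '[{"dx":0,"dy":0,"dz":0,"wx":-0.01,"wy":0.0016,"wz":0,"grip":1},{"dx":0,"dy":0,"dz":0,"wx":0,"wy":0,"wz":0,"grip":1},{"dx":0,"dy":0,"dz":0,"wx":0,"wy":0,"wz":0,"grip":1}]'; python3 -c "
from h import *
s=env.state();print(s['torque'],s['force'])"
```

```text
time_s: 12.9
ee_pos: [445.4, 253.5, 19.7]
ee_rot: [179.9, -7.4, 81.3]
force: [-2.4, -3.0, 7.9]
gripper_width: 17.2
[-0.42818662  0.40100738  0.06217385] [-2.43551222 -2.95121286  7.93004235]
time_s: 13.2
ee_pos: [445.5, 253.6, 19.9]
ee_rot: [179.8, -6.9, 81.3]
force: [-1.1, -4.4, 9.7]
gripper_width: 17.2
[-0.36731553  0.45924204  0.11055449] [-1.13911099 -4.44440722  9.69488352]
```

```bash
python3 -m jog '[{"dx":0,"dy":0,"dz":0.0008,"wx":0,"wy":0,"wz":0,"grip":1},{"dx":0,"dy":0,"dz":0,"wx":0,"wy":0,"wz":0,"grip":1},{"dx":0,"dy":0,"dz":0,"wx":0,"wy":0,"wz":0,"grip":1}]'
python3 - <<'E'
from h import *
b=env.grab_frame("side")[:,:,::-1];s=env.grab_frame("scene")[:,:,::-1];a=env.grab_frame("wrist")[:,:,::-1]
o=np.zeros((600,800,3),np.uint8)
o[:300,480:]=cv2.resize(b[130:280,190:350],(320,300),interpolation=2)
o[300:,480:]=cv2.resize(s[260:410,390:550],(320,300),interpolation=2)
o[:360,:480]=cv2.resize(a,(480,360));cv2.imwrite("pics/m8.png",o)
E
```

```text
time_s: 13.5
ee_pos: [445.4, 253.7, 20.1]
ee_rot: [179.9, -6.9, 81.3]
force: [-2.2, -3.0, 6.2]
gripper_width: 17.5
```

View pics/m8.png

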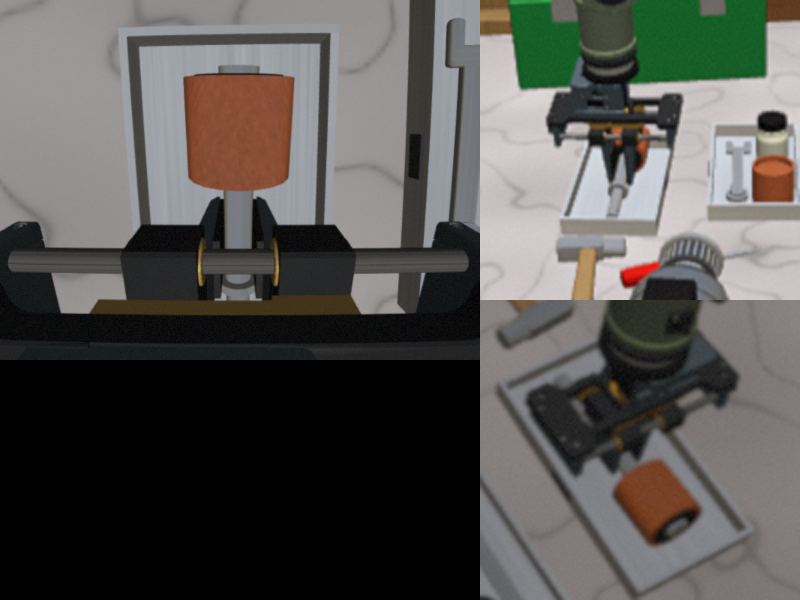

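The arbor lies centred inside the tray with clearance on all sides. I'll ease off the load, then open slowly.

```bash
python3 -m jog '[{"dx":0,"dy":0,"dz":0.0006,"wx":0,"wy":0,"wz":0,"grip":1},{"dx":0,"dy":0,"dz":0,"wx":0,"wy":0,"wz":0,"grip":1},{"dx":0,"dy":0,"dz":0,"wx":0,"wy":0,"wz":0,"grip":1}]' 10; python3 -m jog '[{"dx":0,"dy":0,"dz":0,"wx":0,"wy":0,"wz":0,"grip":1},{"dx":0,"dy":0,"dz":0,"wx":0,"wy":0,"wz":0,"grip":1},{"dx":0,"dy":0,"dz":0,"wx":0,"wy":0,"wz":0,"grip":0.6},{"dx":0,"dy":0,"dz":0,"wx":0,"wy":0,"wz":0,"grip":0.55},{"dx":0,"dy":0,"dz":0,"wx":0,"wy":0,"wz":0,"grip":0.5},{"dx":0,"dy":0,"dz":0,"wx":0,"wy":0,"wz":0,"grip":0.4},{"dx":0,"dy":0,"dz":0,"wx":0,"wy":0,"wz":0,"grip":0.2},{"dx":0,"dy":0,"dz":0,"wx":0,"wy":0,"wz":0,"grip":0.1},{"dx":0,"dy":0,"dz":0,"wx":0,"wy":0,"wz":0,"grip":0.1}]' 3
```

```text
time_s: 13.95
ee_pos: [445.2, 253.7, 20.0]
ee_rot: [179.9, -6.9, 81.3]
force: [-0.4, 0.1, 0.7]
gripper_width: 17.4
time_s: 14.85
ee_pos: [445.1, 253.6, 20.1]
ee_rot: [179.9, -6.8, 81.3]
force: [-0.4, 0.8, -0.2]
gripper_width: 40.8
```

Released, with the force at zero. I'll lift straight out, clear the area and look.

```bash
python3 -m jog '[{"dx":0,"dy":0,"dz":0.01,"wx":0,"wy":0,"wz":0,"grip":0.1},{"dx":0,"dy":0,"dz":0.03,"wx":0,"wy":0,"wz":0,"grip":0.1},{"dx":0,"dy":0,"dz":0.04,"wx":0,"wy":0,"wz":0,"grip":0.1},{"dx":0,"dy":0,"dz":0.04,"wx":0,"wy":0,"wz":0,"grip":0.1},{"dx":0,"dy":0,"dz":0.04,"wx":0,"wy":0,"wz":0,"grip":0.1},{"dx":-0.03,"dy":0.03,"dz":0.02,"wx":0,"wy":0,"wz":0.1,"grip":0.1},{"dx":-0.03,"dy":0.03,"dz":0.02,"wx":0,"wy":0,"wz":0.1,"grip":0.1},{"dx":-0.03,"dy":0.03,"dz":0.02,"wx":0,"wy":0,"wz":0.1,"grip":0.1},{"dx":-0.03,"dy":0.03,"dz":0.02,"wx":0,"wy":0,"wz":0.1,"grip":0.1},{"dx":0,"dy":0,"dz":0,"wx":0,"wy":0,"wz":0,"grip":0.1}]'
python3 - <<'E'
from h import *
b=env.grab_frame("side")[:,:,::-1];s=env.grab_frame("scene")[:,:,::-1]
cv2.imwrite("pics/m9.png",np.hstack([cv2.resize(b[120:360,180:440],(400,370)),cv2.resize(s[60:460,200:560],(400,370))]))
E
```

```text
time_s: 15.85
ee_pos: [323.2, 377.2, 263.9]
ee_rot: [179.6, -7.1, 104.6]
force: [0.2, -0.2, 0.6]
gripper_width: 40.9
```

View pics/m9.png

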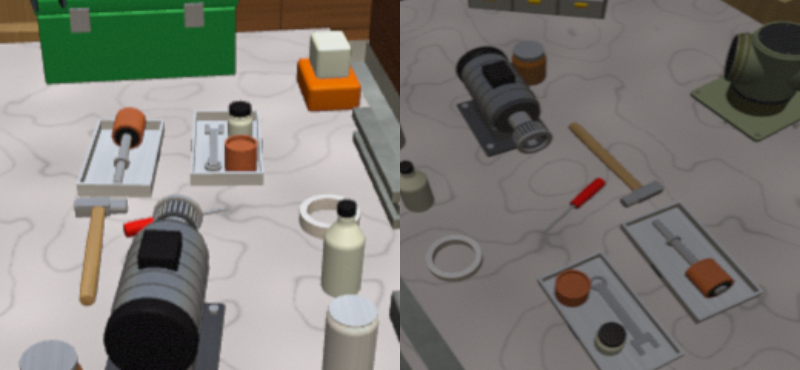

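The arbor lies flat inside the empty tray, the collar is forward with an empty chuck, and the bystanders are where they were.

```bash
python3 -c "
from workcell import env
print(env.job_done())"
```

```text
the job is handed in; nothing more can be done
None
```

The sanding drum is off the motor and its arbor is lying flat in the empty tray. The job was handed in at about 16 s of the 67 s allowed.

- **Collar:** I straddled the shank with the fingers and pushed the flange back until it stopped moving, where the force rose to about 20 N. The camera showed the drum jump forward. I then backed the fingers off and the collar sprang home.
- **Draw:** I gripped the loose shank and drew it out along the spindle. There was no drag; the force reading settled at the arbor's weight.
- **Laying down:** I lowered it tail slightly down until it touched the tray floor. It touched at about 7 N, and the reading peaked at about 10 N while I tipped the drum end down. I eased that to about zero before opening the fingers.

**Last checks:** the final pictures show the arbor inside the tray, the chuck empty with its collar forward, and the other objects apparently where they were. The arm ended clear of everything.

**What disagreed:** my estimates of the tray's centre along its length differed by up to about 16 mm between views, and I went by the sharper wrist pictures. The arbor also sat about 9 mm nearer the fingertips than I had planned. The collar's return and the undisturbed objects were judged by eye only.

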